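# Shift the roller mixer's gated range lever into the green slot

## Robot

A 6-joint arm with a two-finger parallel gripper is mounted at the origin on a cart in front of the work surface, level with it; the furniture and walls round the work are solid. World frame = base frame: x ahead of the robot, y to its left, z up, the work surface at z = 0. Lengths are in m, angles in rad, forces in N, time in s.
With the tool pointing down it reaches from about 0.275 to 0.85 m from the base axis. Payload 5.2 kg.
Tool frame: the origin (TCP) lies on the centre line of the jaws, within the pads' length; the fingertips stand 22 mm ahead of it and the grasp point (between the pads) lies 3 mm ahead of it; y points along the fingers, x is the direction in which the jaws open and shut, and the axes are right-handed (so a half turn about y gives the same grasp; the last joint's range is limited). The gripper opens to 85 mm and grips with 20 to 120 N. Pads are 22 mm wide; open, the fingers measure 114 mm over their backs; the gripper's body (76 mm by 85 mm) begins 54 mm behind the grasp point. The pads swing forward as they close: fully open they stand 13 mm farther back than shut.
Start: joints at [1.031, 0.259, 1.535, -0, 1.348, -0.203], TCP at [0.182, 0.519, 0.253] pointing down, gripper open.
Joint ranges: [-3.14, 3.14], [-0.91, 2.08], [0.19, 2.58], [-1.22, 4.36], [0.22, 2.71], [-3.12, 3.12]. Speed limits (rad/s): [2.57, 2.57, 3.14, 3.14, 3.14, 3.14].

## Interface

Orientations are given as [roll, pitch, yaw] about the fixed x, y, z axes, in that order (R = Rz(yaw) Ry(pitch) Rx(roll)).
In Python, from cell import arm gives the robot as it stands.
- The arm moves only by the tool jog_arm, never from a script. Its argument "series" is a list that holds one entry, the list of rows, each a list of 7 numbers: the turn, a rotation vector about the tool's x, y, z in degrees, then the shift along the tool's x, y, z in m, then the opening, from 0 (shut) to 1 (fully open). In form: [[[ax, ay, az, x, y, z, claw], ...]]. A call has 1 to 5 rows; each row is the pose to reach, as a shift and turn from the pose commanded when the call began, along the tool's axes at that moment; what a row does not reach only later rows make up. A row lasts 1/12 s, in which the tool goes at most 41.7 mm and 7.16 degrees, less where a joint would pass 70% of its speed; a pose out of reach is approached as far as the arm can. A call with a gripper value outside its range is refused whole. The fingers move at their own pace and stop on an object; the grip force is fixed at half the most. Time passes only in rows, so rows that repeat a pose let the fingers close. It gives the time, the measured TCP pose, the force and the opening at its end, in the units of the state.
- arm.read_state(): the state, without advancing time (a new reading comes with each control period).
- arm.snapshot(name): name is "scene" or "top" or "wrist"; returns (picture, depth): 400x640x3 uint8, red, green, blue; 400x640 float32, m along the optical axis (not along the pixel's ray), 0 where there is no reading.
- arm.get_calibration(name): a dict with "mtx" (3x3 intrinsics, pixels), "extrinsics" (4x4, takes a point from camera to world coordinates); the wrist camera has in their place "T_tool_cam" (4x4, takes a point from camera to tool coordinates, whose origin is the TCP and whose axes are the tool frame's). Camera axes: x right, y down, z forward; pixel columns grow to the right and rows downward; lengths in m; the calibration is good to about 2 mm. A picture is of the moment at which its call begins: read the wrist's pose just before it. get_calibration takes no time and is no camera call.
- arm.finish_job(): hands the job in, once; it reports no verdict.
The state is a dict: "t": time; "joint_pos": joint angles; "joint_vel": joint speeds; "joint_torque": joint torques, N m; "eef_pos": TCP position; "ee_rot": TCP orientation; "force": force on the tool from outside, world axes, zero at the start; "torque": the same for the moment, N m; "finger_gap": finger opening in m.
Only numpy, scipy, OpenCV 4.12 (cv2) and the standard library are available. Lean on these libraries where they do the work, as an engineer would, in place of code of your own. Each camera call takes 0.05 s, during which the arm holds its last target.

## Task

On the bench roller mixer, push the black-knobbed lever out of its park slot and through the gate into the slot marked with the green disc, until it is fully home at the end of that slot. Only push the lever, gently, with the fingers, without gripping it, and do not run it into any of the other coloured slots on the way. Leave the flask, the dropper bottle and the jar where they stand, and finish with the hand clear of everything.

Things in the scene. Friction and masses are not known exactly. Their poses are not given: they have to be found in the camera images.
- mixer: The roller mixer: white box 150 x 160 mm, 94 mm high, on a grey base, two black rollers behind it (that part up to 79 mm high, reaching x = 193 mm). Fixed. Origin: under the centre of the white box, on the bench; its x points from the box to the rollers (away from the robot at yaw 0), y left, z up. On top an aluminium gate plate, 124 x 120 mm, top at z = 100 mm.
- gate (a point): Middle of the gate, on the plate's top, x = y = 0 of the mixer; axes as the mixer's. Slots are 14 mm wide. Stem centre lines, mm: a cross row at x = 0 from y = -28 to +28; at each of its two ends one slot to x = +20 and one to x = -20; in its middle only the park slot, to x = -20 (white dot at x = -40). No slot from the middle to +x.
- pivot (a point): Point about which the lever tilts, inside the mixer at x = y = 0, z = 15 mm. Three straight pushes lead from park to a coloured slot: into the cross row, along it to its end, into the slot. The walls stop and guide the stem. The lever takes about 2 N at the knob to move and stays where it is left; no spring.
- knob (a point): Centre of the lever's black knob, 30 mm in diameter (full width from 12 mm below to 8 mm above this point), 40 mm high, 150 mm from the pivot: z = 165 mm upright, about 153 mm in a coloured slot. It moves 1.76 times as far as the stem at the plate: 35 mm for a slot's length, 49 mm from the row's middle to an end (play about 3.5 mm each way).
- pin (a point): Point on the axis of the lever's steel stem (10 mm diameter), 85 mm from the pivot, at the plate's height. About 22 mm horizontally from the centre of a coloured disc when fully home in that disc's slot, about 40 mm when in the cross row at that end.
- lever_fore (a joint): Tilt of the lever along the mixer's x axis, rad: 0 in the cross row, +0.23 home in a slot towards +x, -0.23 home in a slot towards -x (also park, where it starts, -0.23 to -0.13).
- lever_side (a joint): Tilt of the lever along the mixer's y axis, rad: 0 in the middle, about +0.32 at the cross row's +y end, -0.32 at its -y end.
- marker_green: Green disc, 16 mm in diameter, 3 mm thick, fixed on the gate plate; origin at the centre of its underside. The four coloured discs lie at x = +-40, y = +-28 mm of the mixer's frame, each just beyond the end of one slot, whose colour it gives; which colour is at which slot changes from time to time.
- marker_red: Red disc, as the green one, at another slot.
- marker_blue: Blue disc, as the green one, at another slot.
- marker_yellow: Yellow disc, as the green one, at another slot.
- flask: Small clear conical flask, 58 mm wide, 105 mm high, loose on the bench to the left of the mixer; origin at the centre of its underside.
- dropper: Dark brown dropper bottle with a red rubber top, 36 mm wide, 97 mm high, loose to the right of the mixer; origin at the centre of its underside.
- jar: White jar with a red lid and a blue stripe, 44 mm wide, 59 mm high, loose to the right of the mixer; origin at the centre of its underside.
Mind the look-alikes: they are no part of the job. Leave any pink or purple look-alike of the flask alone.

How it is judged:
By the outcome, as a careful person would: the job done as asked, in the order asked, and still so for the second after the job is handed in, with the robot touching nothing.
It also fails if it takes over 48 s, if anything falls off the work surface, if the arm or the gripper's body presses on something with over 40 N, if the wrist force passes 120 N, or if a joint passes its speed limit or range.

## Working session

There is one attempt and no reset: what is moved stays moved. The work goes in short steps, Python scripts to look and compute and a tool call to move; the robot and the scene stay as the last step left them, time stands still between calls to the robot, and variables do not carry over. Pictures are saved under pics/ and viewed, and the job is handed in when it is done.

Besides the shell and the picture viewer there is one more tool, called after "Call:" as name(argument=value, ...), one argument or row to a line, values as JSON. jog_arm: Moves the arm, as the interface text tells. Its arguments: {"type":"object","properties":{"series":{"type":"array"}},"required":["series"]}

```bash
mkdir -p pics; ls; python3 - <<'E'
from cell import arm
import cv2,numpy as np
print(arm.read_state())
for n in("scene","top"):
    p,d=arm.snapshot(n); cv2.imwrite(f"pics/{n}0.png",p[:,:,::-1]); np.save(f"pics/{n}0.npy",d)
    print(n,arm.get_calibration(n))
print(arm.get_calibration("wrist"))
E
```

```text
pics
{'t': 0.0, 'joint_pos': array([ 1.03118159e+00,  2.59338174e-01,  1.53612371e+00,  4.51739449e-06,
        1.34802651e+00, -2.02806831e-01]), 'joint_vel': array([-7.66933327e-05,  1.66887589e-03,  1.25919360e-03,  7.86687178e-05,
       -4.96558739e-04,  3.41350446e-04]), 'joint_torque': array([-1.25707669e-03, -4.46038270e+01, -2.90571427e+01, -4.75917532e-04,
        1.17452641e-02, -3.67672783e-05]), 'eef_pos': array([0.1814715 , 0.5186536 , 0.25246097]), 'ee_rot': array([-1.57041017,  0.001856  ,  1.23398778]), 'force': array([-0.09253895, -0.22052071, -0.94210569]), 'torque': array([-0.00046201, -0.03664841, -0.00935125]), 'finger_gap': 0.08549516899754064}
scene {'mtx': array([[478.06506506,   0.        , 317.950165  ],
       [  0.        , 478.06506506, 195.49373791],
       [  0.        ,   0.        ,   1.        ]]), 'extrinsics': array([[ 9.12873443e-01, -2.15881073e-01,  3.46493059e-01,
         1.93473191e-01],
       [-4.08241475e-01, -4.80677911e-01,  7.76071932e-01,
        -9.09117150e-01],
       [-9.87681372e-04, -8.49908294e-01, -5.26929707e-01,
         7.0
[... 346 characters left out ...]
    [-0.99933067, -0.02694302, -0.02474442, -0.08901796],
       [ 0.02836142, -0.14340804, -0.98925718,  0.97534276],
       [ 0.        ,  0.        ,  0.        ,  1.        ]])}
{'mtx': array([[334.28543274,   0.        , 319.70859998],
       [  0.        , 334.28543274, 199.22143383],
       [  0.        ,   0.        ,   1.        ]]), 'T_tool_cam': array([[ 9.99999393e-01,  1.07007446e-03,  2.61893596e-04,
         9.24231376e-05],
       [ 6.53074369e-05, -2.94890558e-01,  9.55531033e-01,
        -1.22007663e-01],
       [ 1.09971931e-03, -9.55530436e-01, -2.94890449e-01,
         7.56365563e-02],
       [ 0.00000000e+00,  0.00000000e+00,  0.00000000e+00,
         1.00000000e+00]])}
```

View pics/scene0.png

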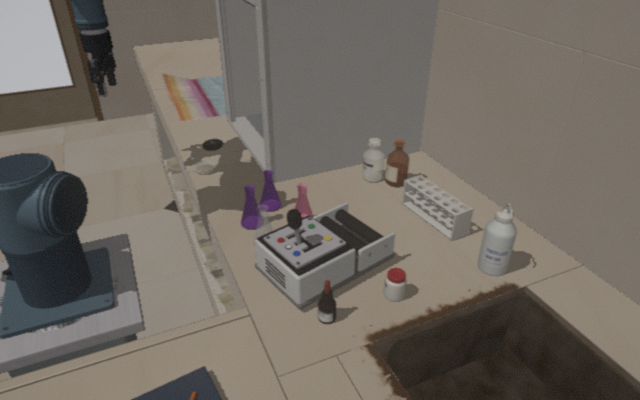

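View pics/top0.png

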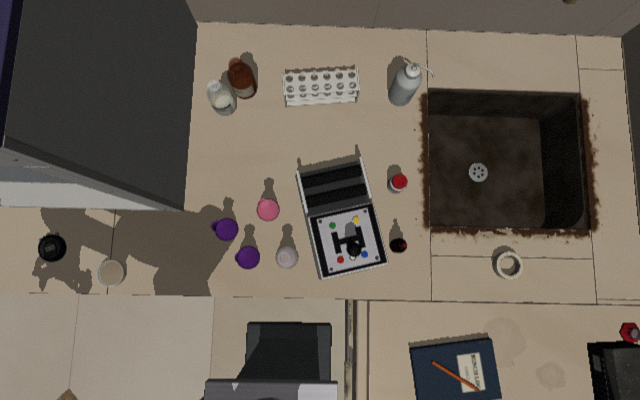

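```bash
cat > h.py <<'E'
import cv2,numpy as np
from cell import arm
from scipy.spatial.transform import Rotation as R
def ray(cal,u,v,z):
    K=cal["mtx"];T=cal["extrinsics"]
    d=T[:3,:3]@np.linalg.inv(K)@np.array([u,v,1.]);o=T[:3,3]
    return o+d*(z-o[2])/d[2]
def proj(cal,p):
    K=cal["mtx"];T=cal["extrinsics"]
    c=T[:3,:3].T@(np.asarray(p)-T[:3,3]);q=K@c;return q[:2]/q[2]
E
python3 - <<'E'
from h import *
cal={n:arm.get_calibration(n) for n in("top","scene")}
for n,box in(("top",(300,195,390,285)),("scene",(245,195,360,300))):
    im=cv2.imread(f"pics/{n}0.png");h=cv2.cvtColor(im,cv2.COLOR_BGR2HSV)
    x0,y0,x1,y1=box
    for c,lo,hi in(("red",0,8),("yellow",20,35),("green",45,80),("blue",100,125)):
        m=cv2.inRange(h,(lo,120,70),(hi,255,255));
        k=np.zeros_like(m);k[y0:y1,x0:x1]=m[y0:y1,x0:x1]
        N,_,s,ce=cv2.connectedComponentsWithStats(k)
        for i in range(1,N):
            if s[i,4]>8: print(n,c,s[i,4],ce[i].round(1),ray(cal[n],*ce[i],.103).round(4))
    cv2.imwrite(f"pics/{n}z.png",cv2.resize(im[y0-10:y1+10,x0-10:x1+10],None,fx=5,fy=5,interpolation=cv2.INTER_CUBIC))
E
```

```text
top red 34 [340.3 259.4] [ 0.4431 -0.154   0.103 ]
top yellow 32 [355.5 219.5] [ 0.5342 -0.1873  0.103 ]
top green 22 [332.1 224.9] [ 0.5205 -0.134   0.103 ]
top blue 33 [364.1 253.7] [ 0.4572 -0.2076  0.103 ]
scene red 21 [280.4 239.6] [ 0.4461 -0.1519  0.103 ]
scene red 42 [326.5 286.3] [ 0.4741 -0.3187  0.103 ]
scene yellow 18 [327.5 238. ] [ 0.5375 -0.187   0.103 ]
scene blue 16 [296.2 253. ] [ 0.4595 -0.2064  0.103 ]
```

View pics/topz.png

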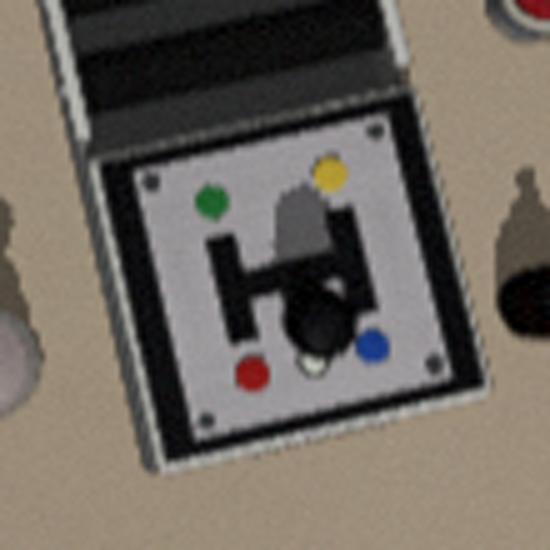

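View pics/scenez.png

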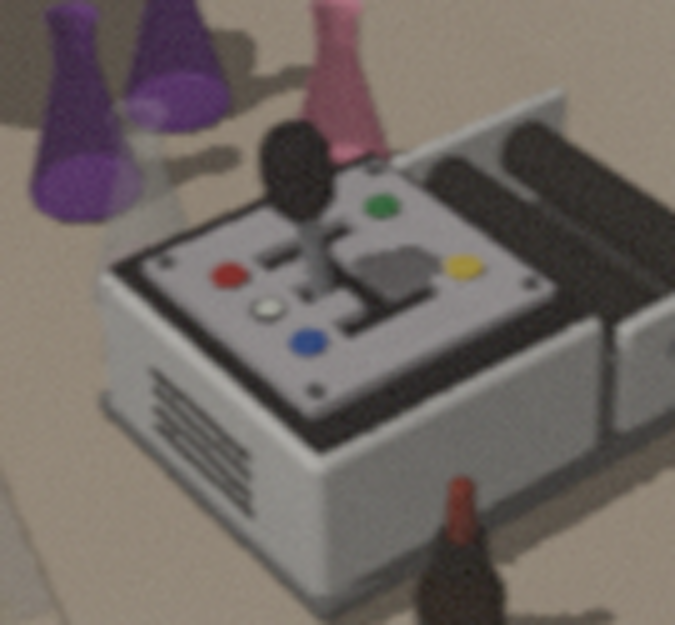

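```bash
cat >> h.py <<'E'
O=np.array([.490,-.170]);YAW=np.deg2rad(14.6)
ex=np.array([np.cos(YAW),np.sin(YAW)]);ey=np.array([-ex[1],ex[0]])
def tomix(p): d=np.asarray(p)[:2]-O; return np.array([d@ex,d@ey])*1000
def frommix(x,y): return O+ex*x/1000+ey*y/1000
def status():
    s=arm.read_state();print("t",round(s["t"],2),"mix",tomix(s["eef_pos"]).round(1),"z",s["eef_pos"][2].round(4),"rpy",np.rad2deg(s["ee_rot"]).round(1),"F",s["force"].round(1),"gap",round(s["finger_gap"],4));return s
def knob(n,z,tag=""):
    p,d=arm.snapshot(n);cv2.imwrite(f"pics/{n}{tag}.png",p[:,:,::-1]);return p,d
E
python3 - <<'E'
from h import *
c=arm.get_calibration("top")
print("knob z.16",tomix(ray(c,354,249,.162)))
for n,box in(("top",(300,195,390,285)),("scene",(245,195,360,300))):
    cal=arm.get_calibration(n)
    for nm,x,y in(("r",-40,28),("g",40,28),("b",-40,-28),("y",40,-28)): print(n,nm,proj(cal,[*frommix(x,y),.103]).round(1))
s=status();M=R.from_euler("xyz",s["ee_rot"]).as_matrix()
for tgt in(frommix(-90,0),):
    print(tgt,M.T@(np.array([*tgt,.253])-s["eef_pos"]))
print(ray(c,185,208,0),ray(c,190,208,.3))
E
```

```text
knob z.16 [-25.39157356  -1.78016094]
top r [339.9 258.9]
top g [331.6 224.4]
top b [363.9 253.2]
top y [355.4 218.8]
scene r [279.7 240.1]
scene g [310.2 226. ]
scene b [295.8 253.4]
scene y [326.7 238.2]
t 0.1 mix [-124.9  744.2] z 0.2525 rpy [-90.    0.1  70.7] F [0.9 0.3 0.7] gap 0.0856
[ 0.40290617 -0.19268624] [-5.98260375e-01  3.95059408e-04 -4.44051612e-01]
[0.56244591 0.23470768 0.        ] [0.52742467 0.12644468 0.3       ]
```

Call:
jog_arm(
  series=[
    [[0,0,0,-0.03,0,-0.022,0],[0,0,0,-0.06,0,-0.044,0],[0,0,0,-0.09,0,-0.067,0],[0,0,0,-0.12,0,-0.089,0],[0,0,0,-0.15,0,-0.111,0]],
  ],
)

```text
t: 0.52
eef_pos: [0.2367, 0.3391, 0.2528]
ee_rot: [-1.57, 0.001, 1.235]
force: [0.9, -0.9, 0.3]
finger_gap: 0.0257
```

Call:
jog_arm(
  series=[
    [[0,0,0,-0.03,0,-0.022,0],[0,0,0,-0.06,0,-0.044,0],[0,0,0,-0.09,0,-0.067,0],[0,0,0,-0.12,0,-0.089,0],[0,0,0,-0.15,0,-0.111,0]],
  ],
)

```text
t: 0.93
eef_pos: [0.2918, 0.161, 0.2532]
ee_rot: [-1.571, -0.0, 1.235]
force: [1.7, 1.1, 0.9]
finger_gap: -0.0003
```

Call:
jog_arm(
  series=[
    [[0,0,0,-0.03,0,-0.022,0],[0,0,0,-0.06,0,-0.044,0],[0,0,0,-0.09,0,-0.067,0],[0,0,0,-0.12,0,-0.089,0],[0,0,0,-0.15,0,-0.111,0]],
  ],
)

```text
t: 1.35
eef_pos: [0.3471, -0.0175, 0.2533]
ee_rot: [-1.571, -0.0, 1.233]
force: [0.5, 0.6, 0.1]
finger_gap: 0.0003
```

```bash
python3 - <<'E'
from h import *
s=status();M=R.from_euler("xyz",s["ee_rot"]).as_matrix()
print(s["joint_pos"].round(2),M.T@(np.array([*frommix(-90,0),.253])-s["eef_pos"]))
E
```

```text
t 1.35 mix [-99.8 183.6] z 0.2533 rpy [-90.   -0.   70.7] F [0.5 0.6 0.1] gap 0.0003
[-0.38 -0.13  1.95  0.    1.31 -1.61] [-0.14684202  0.00029942 -0.1106177 ]
```

Call:
jog_arm(
  series=[
    [[0,7,0,-0.029,0,-0.022,0],[0,14,0,-0.058,0,-0.044,0],[0,21,0,-0.088,0,-0.066,0],[0,28,0,-0.117,0,-0.088,0],[0,35,0,-0.147,0,-0.111,0]],
  ],
)

```text
t: 1.77
eef_pos: [0.4033, -0.1928, 0.253]
ee_rot: [-1.57, 0.0, 0.616]
force: [0.5, 0.2, 0.3]
finger_gap: -0.0003
```

Call:
jog_arm(
  series=[
    [[0,7,0,0,0,0,0],[0,14,0,0,0,0,0],[0,21.1,0,0,0,0,0],[0,21.1,0,0,0,0,0],[0,21.1,0,0,0,0,0]],
  ],
)

```text
t: 2.18
eef_pos: [0.4033, -0.191, 0.253]
ee_rot: [-1.57, 0.0, 0.258]
force: [0.2, -0.1, -0.2]
finger_gap: -0.0001
```

```bash
python3 - <<'E'
from h import *
s=status();M=R.from_euler("xyz",s["ee_rot"]).as_matrix()
p,d=arm.snapshot("wrist");cv2.imwrite("pics/w1.png",p[:,:,::-1])
print(s["joint_pos"].round(2),M.T@(np.array([*frommix(-80,0),.162])-s["eef_pos"]))
E
```

```text
t 2.18 mix [-89.2   1.5] z 0.253 rpy [-90.    0.   14.8] F [ 0.2 -0.1 -0.2] gap -0.0001
[-0.69  0.07  1.77  0.    1.31 -0.95] [ 0.0092301   0.09097581 -0.00163287]
```

View pics/w1.png

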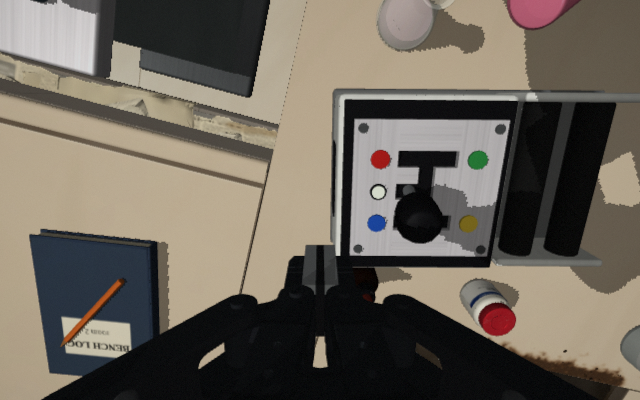

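Call:
jog_arm(
  series=[
    [[0,0,0,0.002,0.02,-0.001,0],[0,0,0,0.005,0.04,-0.0015,0],[0,0,0,0.009,0.06,-0.0015,0],[0,0,0,0.009,0.083,-0.0015,0],[0,0,0,0.009,0.083,-0.0015,0]],
  ],
)

```text
t: 2.65
eef_pos: [0.4105, -0.1883, 0.1668]
ee_rot: [-1.565, 0.004, 0.258]
force: [-1.2, 1.4, -0.8]
finger_gap: -0.0003
```

Call:
jog_arm(
  series=[
    [[0,0,0,0.005,0,0,0],[0,0,0,0.01,0,0,0],[0,0,0,0.015,0,0,0],[0,0,0,0.02,0,0,0],[0,0,0,0.025,0,0,0]],
  ],
)

```text
t: 3.07
eef_pos: [0.4379, -0.1842, 0.1714]
ee_rot: [-1.572, -0.001, 0.255]
force: [0.6, -0.3, 0.1]
finger_gap: -0.0
```

Call:
jog_arm(
  series=[
    [[0,0,0,0.003,0,0,0],[0,0,0,0.006,0,0,0],[0,0,0,0.009,0,0,0],[0,0,0,0.012,0,0,0],[0,0,0,0.015,0,0,0]],
  ],
)

```text
t: 3.48
eef_pos: [0.4514, -0.1801, 0.1703]
ee_rot: [-1.571, 0.0, 0.255]
force: [-2.0, -0.2, 1.5]
finger_gap: 0.0
```

```bash
python3 - <<'E'
from h import *
s=status()
p,d=arm.snapshot("wrist");cv2.imwrite("pics/w2.png",p[:,:,::-1])
E
```

```text
t 3.48 mix [-39.9  -0.1] z 0.1703 rpy [-90.    0.   14.6] F [-2.  -0.2  1.5] gap 0.0
```

View pics/w2.png

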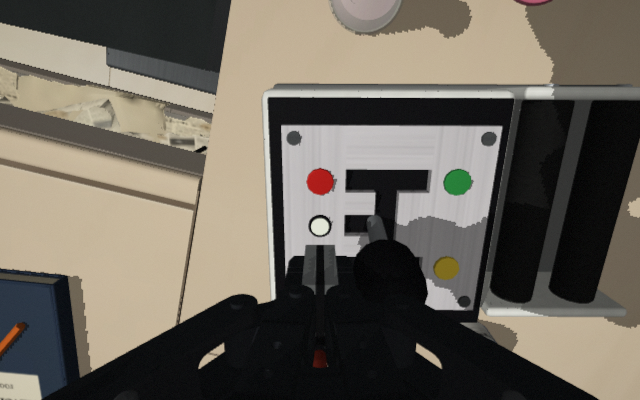

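Call:
jog_arm(
  series=[
    [[0,0,0,0.002,0,0,0],[0,0,0,0.004,0,0,0],[0,0,0,0.006,0,0,0],[0,0,0,0.008,0,0,0],[0,0,0,0.01,0,0,0]],
  ],
)

```text
t: 3.95
eef_pos: [0.4611, -0.1776, 0.1703]
ee_rot: [-1.571, 0.0, 0.255]
force: [-2.1, -0.1, 1.9]
finger_gap: -0.0001
```

```bash
python3 - <<'E'
from h import *
s=status()
p,d=arm.snapshot("wrist");cv2.imwrite("pics/w3.png",p[:,:,::-1])
E
```

```text
t 3.95 mix [-29.8  -0.1] z 0.1703 rpy [-90.    0.   14.6] F [-2.1 -0.1  1.9] gap -0.0001
```

View pics/w3.png

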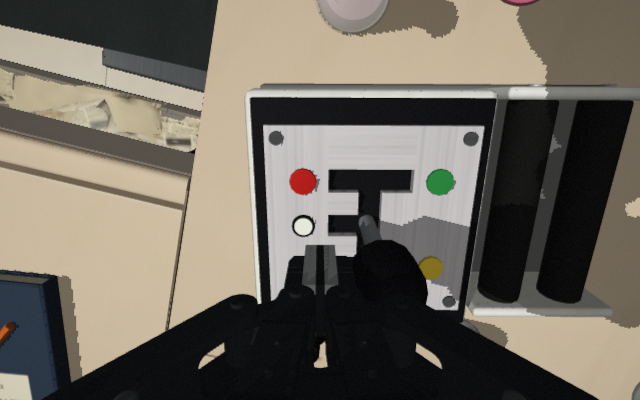

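Call:
jog_arm(
  series=[
    [[0,0,0,0.001,0,0,0],[0,0,0,0.002,0,0,0],[0,0,0,0.003,0,0,0],[0,0,0,0.003,0,0,0]],
  ],
)

```text
t: 4.33
eef_pos: [0.4641, -0.1769, 0.1703]
ee_rot: [-1.571, -0.0, 0.255]
force: [-1.2, -0.8, 1.6]
finger_gap: 0.0001
```

Call:
jog_arm(
  series=[
    [[0,0,0,0.001,0,0,0],[0,0,0,0.002,0,0,0],[0,0,0,0.002,0,0,0]],
  ],
)

```text
t: 4.58
eef_pos: [0.4659, -0.1764, 0.1703]
ee_rot: [-1.571, -0.0, 0.255]
force: [-1.1, -0.7, 2.0]
finger_gap: -0.0
```

```bash
python3 - <<'E'
from h import *
s=status()
p,d=arm.snapshot("wrist");cv2.imwrite("pics/w4.png",p[:,:,::-1])
E
```

```text
t 4.58 mix [-24.9  -0.1] z 0.1703 rpy [-90.   -0.   14.6] F [-1.1 -0.7  2. ] gap -0.0
```

View pics/w4.png

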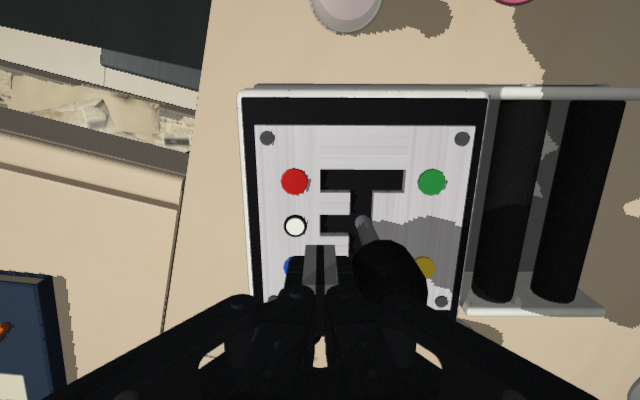

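Call:
jog_arm(
  series=[
    [[0,0,0,-0.015,0,0,0],[0,0,0,-0.03,0,0,0],[0,0,0,-0.03,0,-0.025,0],[0,0,0,-0.03,0,-0.05,0],[0,0,0,-0.03,0,-0.05,0]],
  ],
)

```text
t: 5.05
eef_pos: [0.4511, -0.2363, 0.1708]
ee_rot: [-1.575, -0.002, 0.253]
force: [-0.0, -0.1, -0.5]
finger_gap: 0.0003
```

Call:
jog_arm(
  series=[
    [[0,0,0,0.014,0,0,0],[0,0,0,0.028,0,0,0],[0,0,0,0.042,0,0,0],[0,0,0,0.056,0,0,0],[0,0,0,0.056,0,0,0]],
  ],
)

```text
t: 5.47
eef_pos: [0.5062, -0.2167, 0.1702]
ee_rot: [-1.571, -0.002, 0.256]
force: [-0.8, -0.7, -1.0]
finger_gap: 0.0
```

```bash
python3 - <<'E'
from h import *
s=status()
p,d=arm.snapshot("wrist");cv2.imwrite("pics/w5.png",p[:,:,::-1])
E
```

```text
t 5.47 mix [  3.9 -49.3] z 0.1702 rpy [-90.   -0.1  14.7] F [-0.8 -0.7 -1. ] gap 0.0
```

View pics/w5.png

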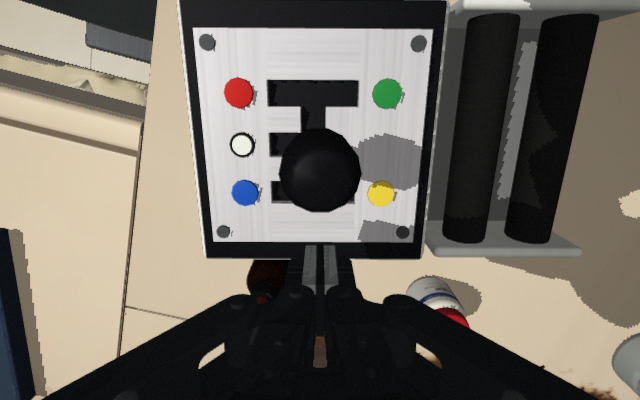

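Call:
jog_arm(
  series=[
    [[0,0,0,0,0,0.005,0],[0,0,0,0,0,0.01,0],[0,0,0,0,0,0.015,0],[0,0,0,0,0,0.02,0],[0,0,0,0,0,0.025,0]],
  ],
)

```text
t: 5.93
eef_pos: [0.4968, -0.1936, 0.1705]
ee_rot: [-1.571, -0.0, 0.255]
force: [0.3, -2.3, 2.4]
finger_gap: 0.0005
```

Call:
jog_arm(
  series=[
    [[0,0,0,0,0,0.003,0],[0,0,0,0,0,0.006,0],[0,0,0,0,0,0.009,0],[0,0,0,0,0,0.012,0],[0,0,0,0,0,0.015,0]],
  ],
)

```text
t: 6.35
eef_pos: [0.4937, -0.1796, 0.1705]
ee_rot: [-1.571, -0.001, 0.255]
force: [0.1, -2.4, 1.2]
finger_gap: 0.0003
```

```bash
python3 - <<'E'
from h import *
s=status()
p,d=arm.snapshot("wrist");cv2.imwrite("pics/w6.png",p[:,:,::-1])
E
```

```text
t 6.35 mix [  1.1 -10.2] z 0.1705 rpy [-90.   -0.   14.6] F [ 0.1 -2.4  1.2] gap 0.0003
```

View pics/w6.png

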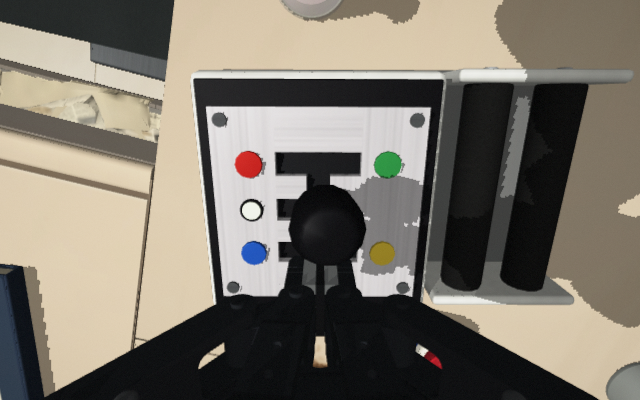

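Call:
jog_arm(
  series=[
    [[0,0,0,0,0,0.004,0],[0,0,0,0,0,0.008,0],[0,0,0,0,0,0.012,0],[0,0,0,0,0,0.016,0],[0,0,0,0,0,0.02,0]],
  ],
)

```text
t: 6.82
eef_pos: [0.4882, -0.1596, 0.1699]
ee_rot: [-1.57, 0.0, 0.255]
force: [0.8, -2.1, -1.1]
finger_gap: 0.0001
```

Call:
jog_arm(
  series=[
    [[0,0,0,0,0,0.002,0],[0,0,0,0,0,0.004,0],[0,0,0,0,0,0.006,0],[0,0,0,0,0,0.008,0],[0,0,0,0,0,0.01,0]],
  ],
)

```text
t: 7.23
eef_pos: [0.4859, -0.1504, 0.1704]
ee_rot: [-1.571, -0.0, 0.255]
force: [0.1, -2.0, -0.1]
finger_gap: 0.0
```

```bash
python3 - <<'E'
from h import *
s=status()
p,d=arm.snapshot("wrist");cv2.imwrite("pics/w7.png",p[:,:,::-1])
E
```

```text
t 7.23 mix [ 1. 20.] z 0.1704 rpy [-90.   -0.   14.6] F [ 0.1 -2.  -0.1] gap 0.0
```

View pics/w7.png

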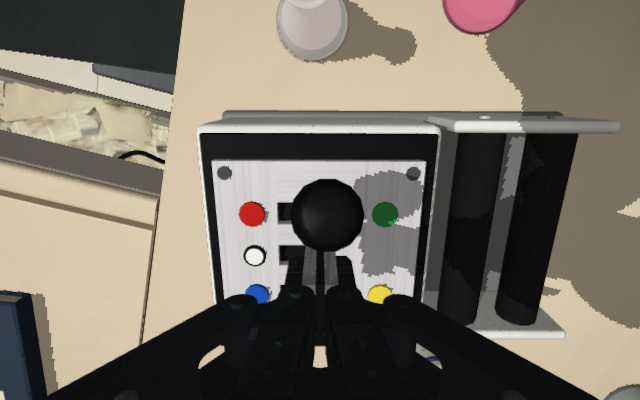

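Call:
jog_arm(
  series=[
    [[0,0,0,0,0,0.001,0],[0,0,0,0,0,0.002,0],[0,0,0,0,0,0.003,0],[0,0,0,0,0,0.003,0]],
  ],
)

```text
t: 7.62
eef_pos: [0.4854, -0.1481, 0.1704]
ee_rot: [-1.572, -0.0, 0.255]
force: [0.5, -4.6, -1.8]
finger_gap: -0.0001
```

Call:
jog_arm(
  series=[
    [[0,0,0,0,0,0.001,0],[0,0,0,0,0,0.002,0],[0,0,0,0,0,0.002,0]],
  ],
)

```text
t: 7.87
eef_pos: [0.4852, -0.1473, 0.1706]
ee_rot: [-1.574, -0.001, 0.255]
force: [0.4, -7.9, -1.5]
finger_gap: 0.0002
```

```bash
python3 - <<'E'
from h import *
s=status()
p,d=arm.snapshot("top");cv2.imwrite("pics/t7.png",cv2.resize(p[195:285,300:390,::-1],None,fx=6,fy=6))
p,d=arm.snapshot("scene");cv2.imwrite("pics/s7.png",cv2.resize(p[185:300,235:360,::-1],None,fx=5,fy=5))
E
```

```text
t 7.87 mix [ 1.1 23.2] z 0.1706 rpy [-90.2  -0.   14.6] F [ 0.4 -7.9 -1.5] gap 0.0002
```

View pics/s7.png

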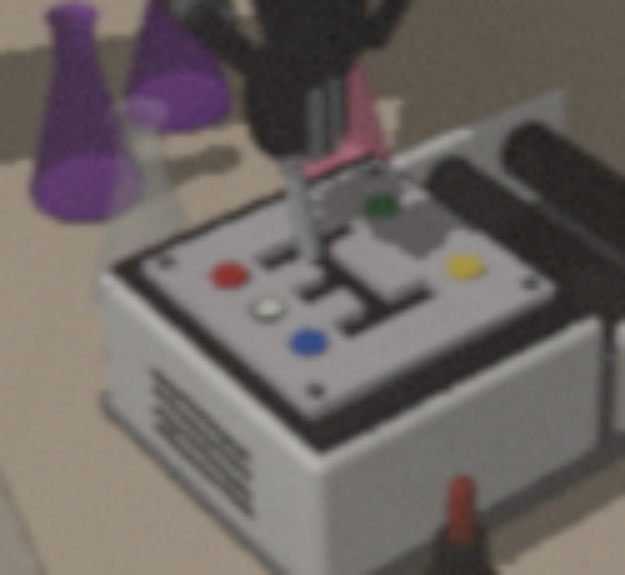

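Call:
jog_arm(
  series=[
    [[0,0,0,0,0,-0.015,0],[0,0,0,0,0,-0.03,0],[0,0,0,-0.02,0,-0.03,0],[0,0,0,-0.04,0,-0.03,0],[0,0,0,-0.06,0,-0.03,0]],
  ],
)

```text
t: 8.38
eef_pos: [0.4337, -0.1907, 0.17]
ee_rot: [-1.569, 0.0, 0.255]
force: [-0.2, -0.9, 1.5]
finger_gap: -0.0
```

Call:
jog_arm(
  series=[
    [[0,0,0,0,0,0.015,0],[0,0,0,0,0,0.03,0],[0,0,0,0,0.003,0.045,0],[0,0,0,0,0.008,0.057,0],[0,0,0,0,0.008,0.057,0]],
  ],
)

```text
t: 8.8
eef_pos: [0.4186, -0.1313, 0.1612]
ee_rot: [-1.568, 0.002, 0.257]
force: [-0.8, 0.3, -0.2]
finger_gap: -0.0002
```

```bash
python3 - <<'E'
from h import *
s=status()
p,d=arm.snapshot("wrist");cv2.imwrite("pics/w8.png",p[:,:,::-1])
E
```

```text
t 8.8 mix [-59.3  55.4] z 0.1612 rpy [-89.8   0.1  14.8] F [-0.8  0.3 -0.2] gap -0.0002
```

View pics/w8.png

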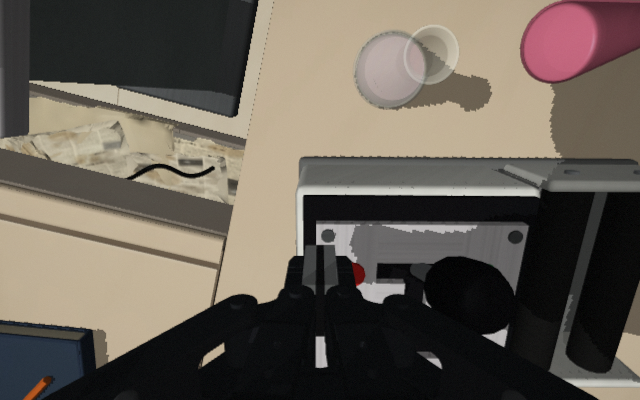

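```bash
python3 - <<'E'
from h import *
s=status();c=arm.get_calibration("wrist");T=np.eye(4);T[:3,:3]=R.from_euler("xyz",s["ee_rot"]).as_matrix();T[:3,3]=s["eef_pos"]
W={"mtx":c["mtx"],"extrinsics":T@c["T_tool_cam"]}
for p,z in(((470,295),.158),((420,270),.102)): print(p,tomix(ray(W,*p,z)).round(1))
print(proj(W,[*frommix(3,49),.158]))
E
```

```text
t 8.85 mix [-58.9  53.9] z 0.1617 rpy [-89.9   0.1  14.8] F [-0.6 -0.2  1.1] gap 0.0001
(470, 295) [ 5.9 47.8]
(420, 270) [ 2.  28.7]
[463.75204006 292.44420684]
```

Call:
jog_arm(
  series=[
    [[0,0,0,0.006,0,0,0],[0,0,0,0.012,0,0,0],[0,0,0,0.018,0,0,0],[0,0,0,0.024,0,0,0],[0,0,0,0.03,0,0,0]],
  ],
)

```text
t: 9.27
eef_pos: [0.4499, -0.1273, 0.1623]
ee_rot: [-1.571, -0.0, 0.255]
force: [0.4, -1.1, -0.2]
finger_gap: -0.0004
```

Call:
jog_arm(
  series=[
    [[0,0,0,0.004,0,0,0],[0,0,0,0.008,0,0,0],[0,0,0,0.012,0,0,0],[0,0,0,0.016,0,0,0],[0,0,0,0.02,0,0,0]],
  ],
)

```text
t: 9.68
eef_pos: [0.4682, -0.1223, 0.1624]
ee_rot: [-1.571, 0.001, 0.255]
force: [-3.2, -1.5, 3.4]
finger_gap: 0.0
```

```bash
python3 - <<'E'
from h import *
s=status()
p,d=arm.snapshot("wrist");cv2.imwrite("pics/w9.png",p[:,:,::-1])
E
```

```text
t 9.68 mix [-9.  51.7] z 0.1624 rpy [-90.    0.   14.6] F [-3.2 -1.5  3.4] gap 0.0
```

View pics/w9.png

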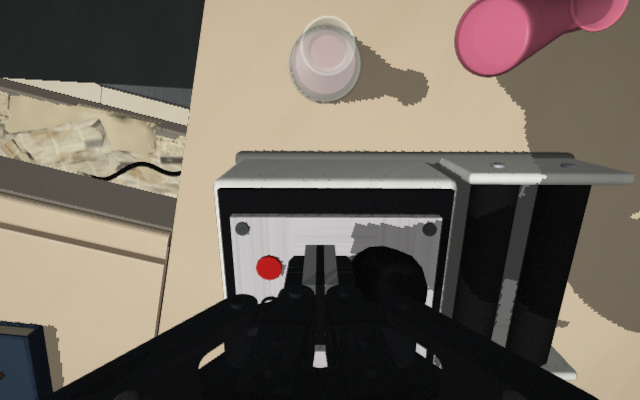

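Call:
jog_arm(
  series=[
    [[0,0,0,0.003,0,0,0],[0,0,0,0.006,0,0,0],[0,0,0,0.009,0,0,0],[0,0,0,0.012,0,0,0],[0,0,0,0.012,0,0,0]],
  ],
)

```text
t: 10.15
eef_pos: [0.4801, -0.1191, 0.162]
ee_rot: [-1.571, 0.0, 0.255]
force: [0.3, -0.8, -0.3]
finger_gap: -0.0001
```

Call:
jog_arm(
  series=[
    [[0,0,0,0.001,0,0,0],[0,0,0,0.002,0,0,0],[0,0,0,0.003,0,0,0],[0,0,0,0.004,0,0,0],[0,0,0,0.004,0,0,0]],
  ],
)

```text
t: 10.57
eef_pos: [0.482, -0.1183, 0.1618]
ee_rot: [-1.57, 0.004, 0.255]
force: [-8.0, -3.5, 0.6]
finger_gap: 0.0001
```

```bash
python3 - <<'E'
from h import *
s=status()
p,d=arm.snapshot("scene");cv2.imwrite("pics/s10.png",cv2.resize(p[185:300,235:360,::-1],None,fx=5,fy=5))
E
```

```text
t 10.57 mix [ 5.3 52.1] z 0.1618 rpy [-90.    0.2  14.6] F [-8.  -3.5  0.6] gap 0.0001
```

View pics/s10.png

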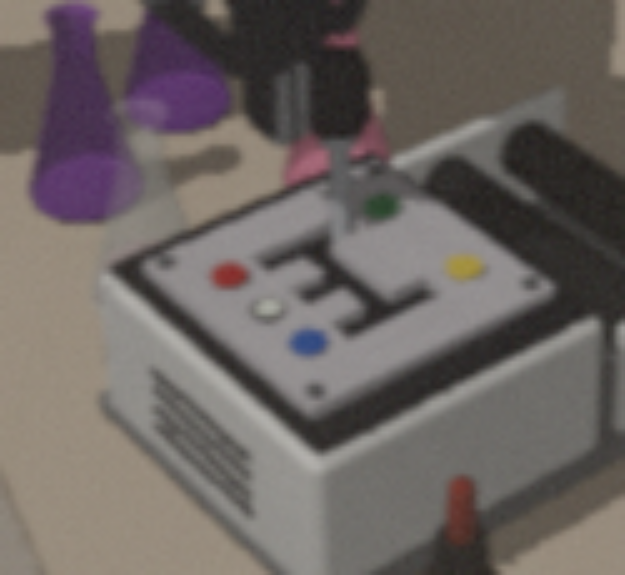

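Call:
jog_arm(
  series=[
    [[0,0,0,-0.005,0,0,0],[0,0,0,-0.02,0,0,0],[0,0,0,-0.04,0,0,0],[0,0,0,-0.07,0,0,0],[0,0,0,-0.1,0,0,0]],
  ],
)

```text
t: 11.03
eef_pos: [0.3868, -0.1429, 0.1624]
ee_rot: [-1.571, -0.002, 0.256]
force: [-0.1, 0.7, 1.2]
finger_gap: 0.0002
```

Call:
jog_arm(
  series=[
    [[0,0,0,0,-0.03,0,0],[0,0,0,0,-0.06,0,0],[0,0,0,0,-0.09,0,0],[0,0,0,0,-0.09,0,0],[0,0,0,0,-0.09,0,0]],
  ],
)

```text
t: 11.45
eef_pos: [0.3883, -0.1436, 0.2542]
ee_rot: [-1.574, -0.005, 0.255]
force: [0.2, 1.1, 0.4]
finger_gap: -0.0001
```

```bash
python3 - <<'E'
from h import *
s=status()
p,d=arm.snapshot("wrist");cv2.imwrite("pics/w11.png",p[:,:,::-1])
p,d=arm.snapshot("scene");cv2.imwrite("pics/s11.png",cv2.resize(p[185:300,235:360,::-1],None,fx=5,fy=5))
E
```

```text
t 11.45 mix [-91.8  51.2] z 0.2542 rpy [-90.2  -0.3  14.6] F [0.2 1.1 0.4] gap -0.0001
```

View pics/w11.png

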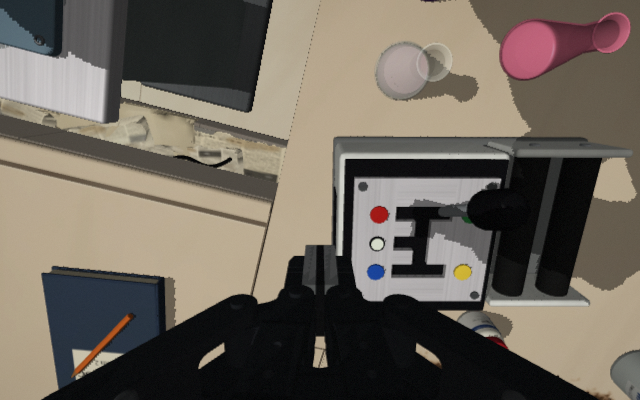

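View pics/s11.png

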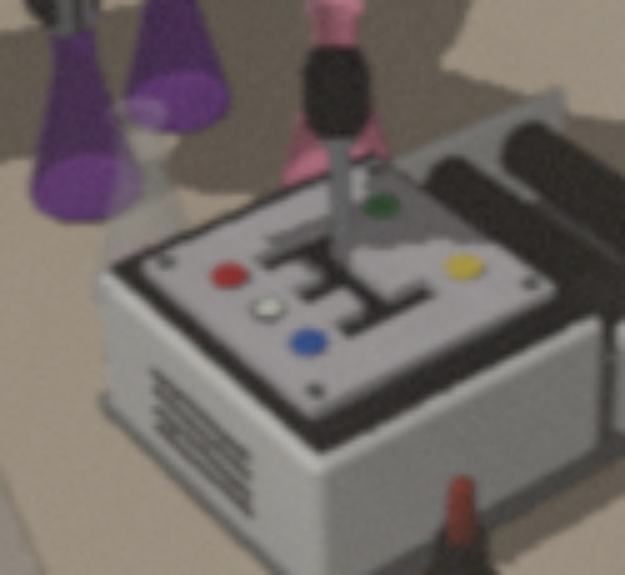

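```bash
python3 - <<'E'
from h import *
s=status();c=arm.get_calibration("wrist");T=np.eye(4);T[:3,:3]=R.from_euler("xyz",s["ee_rot"]).as_matrix();T[:3,3]=s["eef_pos"]
W={"mtx":c["mtx"],"extrinsics":T@c["T_tool_cam"]};S=arm.get_calibration("scene");Tp=arm.get_calibration("top")
crop=lambda q:((q-[235,185])*5).round()
for x in(0,10,15,20):
    f=x/20*.23; k=[*frommix(150*np.sin(f),48*np.cos(f)),.015+150*np.cos(f)*np.cos(.32)]
    print(x,"pin scene",crop(proj(S,[*frommix(x,28),.1])),"knob scene",crop(proj(S,k)),"wrist knob",proj(W,k).round(),"top",proj(Tp,k).round(1),"pin wrist",proj(W,[*frommix(x,28),.1]).round())
p,d=arm.snapshot("top");cv2.imwrite("pics/t11.png",cv2.resize(p[185:295,290:400,::-1],None,fx=5,fy=5))
p,d=arm.snapshot("wrist");cv2.imwrite("pics/w12.png",cv2.resize(p[130:280,350:550,::-1],None,fx=4,fy=4))
E
```

```text
t 11.55 mix [-92.9  52.4] z 0.2518 rpy [-90.   -0.   14.6] F [-0.1  0.1 -1. ] gap -0.0001
0 pin scene [302. 245.] knob scene [ 421. 3959.] wrist knob [319.  96.] top [311.4 256.7] pin wrist [427. 216.]
10 pin scene [320. 237.] knob scene [ 421. 3960.] wrist knob [319.  96.] top [311.4 256.8] pin wrist [438. 216.]
15 pin scene [330. 232.] knob scene [ 421. 3961.] wrist knob [319.  96.] top [311.4 256.8] pin wrist [444. 216.]
20 pin scene [339. 228.] knob scene [ 420. 3962.] wrist knob [319.  96.] top [311.4 256.8] pin wrist [449. 216.]
```

View pics/t11.png

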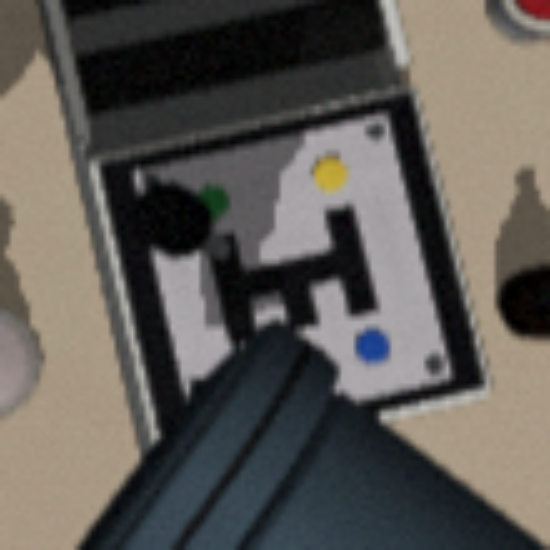

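View pics/w12.png

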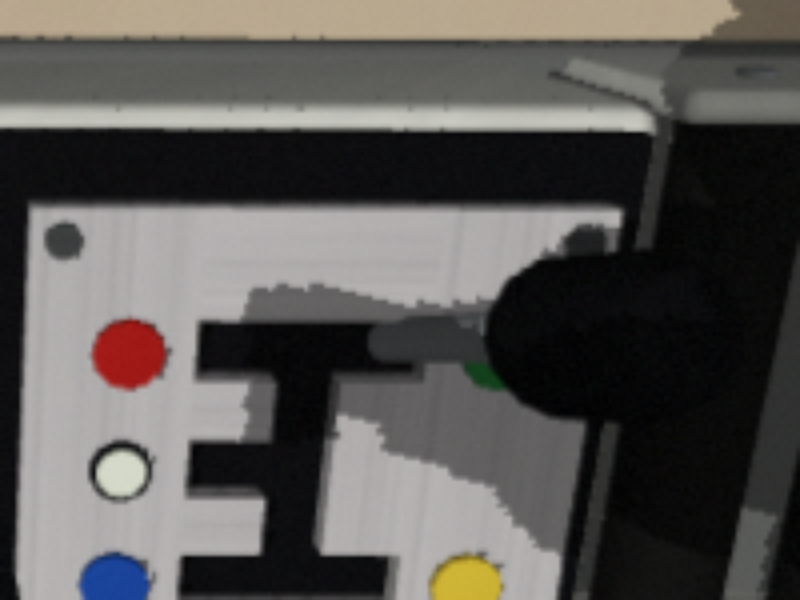

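```bash
python3 - <<'E'
from h import *
s=status();c=arm.get_calibration("wrist");T=np.eye(4);T[:3,:3]=R.from_euler("xyz",s["ee_rot"]).as_matrix();T[:3,3]=s["eef_pos"]
W={"mtx":c["mtx"],"extrinsics":T@c["T_tool_cam"]};S=arm.get_calibration("scene");Tp=arm.get_calibration("top")
for f in(.15,.19,.23,.25):
    d=np.array([np.tan(f),np.tan(.32),1]);d/=np.linalg.norm(d)
    P=lambda r:(lambda q:[*frommix(q[0],q[1]),q[2]/1000+.015])(d*r)
    print(f,[ (r,((proj(S,P(r))-[235,185])*5).round(),((proj(W,P(r))-[350,130])*4).round(),((proj(Tp,P(r))-[290,185])*5).round()) for r in(88,130,150,170)])
E
```

```text
t 11.65 mix [-93.3  52.7] z 0.2511 rpy [-89.9   0.1  14.6] F [-0.2 -0.6  0.2] gap -0.0002
0.15 [(88, array([326., 239.]), array([363., 348.]), array([223., 256.])), (130, array([317., 144.]), array([475., 355.]), array([196., 245.])), (150, array([312.,  99.]), array([542., 359.]), array([182., 239.])), (170, array([308.,  52.]), array([622., 364.]), array([168., 233.]))]
0.19 [(88, array([333., 238.]), array([378., 348.]), array([221., 249.])), (130, array([327., 142.]), array([499., 355.]), array([194., 234.])), (150, array([324.,  96.]), array([572., 359.]), array([180., 226.])), (170, array([321.,  50.]), array([659., 364.]), array([165., 218.]))]
0.23 [(88, array([339., 236.]), array([392., 348.]), array([220., 242.])), (130, array([336., 140.]), array([522., 355.]), array([192., 223.])), (150, array([335.,  94.]), array([601., 359.]), array([177., 213.])), (170, array([333.,  48.]), array([694., 364.]), array([162., 203.]))]
0.25 [(88, array([342., 236.]), array([398., 348.]), array([219., 238.])), (130, array([341., 139.]), array([534., 355.]), array([191., 218.])), (150, array([340.,  93.]), array([615., 359.]), array([176., 207.])), (170, array([340.,  47.]), array([711., 363.]), array([161., 196.]))]
```

```bash
python3 - <<'E'
from h import *
status();print(arm.finish_job())
E
```

```text
t 11.65 mix [-93.3  52.7] z 0.2511 rpy [-89.9   0.1  14.6] F [-0.2 -0.6  0.2] gap -0.0002
the job is handed in; nothing more can be done
None
```

The lever is fully home in the green slot, and I handed the job in at t = 11.65 s. I pushed it with the shut fingers in three straight moves, without gripping:
- **Out of park:** +x into the cross row.
- **Along the row:** +y to its end, where the force rose to about 8 N against the end wall.
- **Into the green slot:** +x, where the force rose to about 9 N at the stop.

In the pictures taken during and after the moves, the lever did not enter the red, blue or yellow slots.

**Last checks:** With the hand backed off and raised, I compared the lever with its projected position in each camera. I read the positions by eye, so the three estimates of the lever's fore tilt differ a little:

| Camera | Fore tilt (rad) |
|---|---|
| scene | about 0.235 |
| top | about 0.215 |
| wrist | about 0.25 |

They bracket the nominal 0.23 for fully home.

The hand ended about 0.13 m behind the knob and 90 mm above the pushing height, with wrist force near zero. I made no separate measurement of the flask, dropper bottle and jar; the hand stayed above their height and forces rose only while pushing the lever.

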